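Sort the alloy jars by heft

TASK

Three identical closed jars of casting-alloy ingots stand on the counter: one is full, one part-used and one empty, and only their weight tells. Heft them, then stand the full one (about 700 g) upright on the free part of the steel setup tray and the empty one (about 120 g) upright on the free floor of the pale blue refill basket, and leave the part-used one (about 400 g) standing where it stood. Do not drop or tip a jar or disturb the other things.

Things in the scene. Friction and masses are not known exactly. Their poses are not given: they have to be found in the camera images.
- jar_a: one of three outwardly identical closed jars, white plastic, 48 mm diameter, with a grey lid of 50 mm diameter that fills the heights 68 to 86 mm (top); grip it by or just below the lid. Origin: centre of its underside, z up. Weighs about 120 g (empty), 400 g (part-used) or 700 g (full), each within 10 percent; which is which changes every time and does not show
- jar_b: one of three outwardly identical closed jars, white plastic, 48 mm diameter, with a grey lid of 50 mm diameter that fills the heights 68 to 86 mm (top); grip it by or just below the lid. Origin: centre of its underside, z up. Weighs about 120 g (empty), 400 g (part-used) or 700 g (full), each within 10 percent; which is which changes every time and does not show
- jar_c: one of three outwardly identical closed jars, white plastic, 48 mm diameter, with a grey lid of 50 mm diameter that fills the heights 68 to 86 mm (top); grip it by or just below the lid. Origin: centre of its underside, z up. Weighs about 120 g (empty), 400 g (part-used) or 700 g (full), each within 10 percent; which is which changes every time and does not show
- tray: steel setup tray, 250 (x) by 170 (y) mm, rim 15 mm high, walls 4 mm, floor 4 mm thick. Its far end (own +x) holds an aluminium stand of burs, 48 mm high; free floor x -120 to +55, y -80 to +80 mm, so a jar's centre may stand at x -105 to +45, y within 65 mm. Fixed, on the left or the right. Origin: centre of underside, x to the far end, z up
- tray_spot (a point): point on the tray's floor in the middle of its free part, a good place for the jar
- basket: pale blue slotted plastic refill basket, 250 (x) by 170 (y) mm, walls 45 mm high and 4 mm thick, floor 4 mm thick. Its far end (own +x) holds white impression trays in a row, 60 mm high; free floor x -120 to +55, y -80 to +80 mm, so a jar's centre may stand at x -105 to +45, y within 65 mm. Fixed, on the left or the right. Origin: centre of underside, x to the far end, z up
- basket_spot (a point): point on the basket's floor in the middle of its free part, a good place for the jar
- cast: bystander: plaster cast of a jaw, 58 by 62 mm, 28 mm high; origin centre of underside
- dish: bystander: small glass dappen dish, 42 mm diameter, 26 mm high; origin centre of underside
- tape: bystander: roll of paper tape lying flat, 68 mm diameter, 19 mm high; origin centre of underside
- spatula: bystander: mixing spatula lying flat, 170 mm long along its x, 7 mm high; origin on its underside, near the middle
- drops: bystander: small dropper bottle with red cap, 34 mm diameter, 75 mm high; origin centre of underside

How it is judged (in metres and radians):
At the end, for the whole second after the job is handed in: Full (heaviest) jar at rest, upright (5 degrees), on the tray's free floor, empty (lightest) one likewise in the basket: centres 105 mm before to 45 mm past the container's centre lengthwise, within 65 mm crosswise. Part-used jar upright, at rest, within 40 mm of its start (((x of jar_a in the frame of tray between -0.105 and 0.045 m and y of jar_a in the frame of tray between -0.065 and 0.065 m and z of jar_a in the frame of tray below 0.012 m and angle between jar_a's own z axis and vertical below 0.1 rad and linear speed of jar_a below 0.02 m/s and contact force between jar_a and tray above 5.4 N) or (x of jar_b in the frame of tray between -0.105 and 0.045 m and y of jar_b in the frame of tray between -0.065 and 0.065 m and z of jar_b in the frame of tray below 0.012 m and angle between jar_b's own z axis and vertical below 0.1 rad and linear speed of jar_b below 0.02 m/s and contact force between jar_b and tray above 5.4 N) or (x of jar_c in the frame of tray between -0.105 and 0.045 m and y of jar_c in the frame of tray between -0.065 and 0.065 m and z of jar_c in the frame of tray below 0.012 m and angle between jar_c's own z axis and vertical below 0.1 rad and linear speed of jar_c below 0.02 m/s and contact force between jar_c and tray above 5.4 N)) and ((x of jar_a in the frame of basket between -0.105 and 0.045 m and y of jar_a in the frame of basket between -0.065 and 0.065 m and z of jar_a in the frame of basket below 0.012 m and angle between jar_a's own z axis and vertical below 0.1 rad and linear speed of jar_a below 0.02 m/s and contact force between jar_a and basket between 0.5 and 2.5 N) or (x of jar_b in the frame of basket between -0.105 and 0.045 m and y of jar_b in the frame of basket between -0.065 and 0.065 m and z of jar_b in the frame of basket below 0.012 m and angle between jar_b's own z axis and vertical below 0.1 rad and linear speed of jar_b below 0.02 m/s and contact force between jar_b and basket between 0.5 and 2.5 N) or (x of jar_c in the frame of basket between -0.105 and 0.045 m and y of jar_c in the frame of basket between -0.065 and 0.065 m and z of jar_c in the frame of basket below 0.012 m and angle between jar_c's own z axis and vertical below 0.1 rad and linear speed of jar_c below 0.02 m/s and contact force between jar_c and basket between 0.5 and 2.5 N)) and ((distance of jar_a from where it was at the start of the episode below 0.04 m and angle between jar_a's own z axis and vertical below 0.1 rad and linear speed of jar_a below 0.02 m/s) or (distance of jar_b from where it was at the start of the episode below 0.04 m and angle between jar_b's own z axis and vertical below 0.1 rad and linear speed of jar_b below 0.02 m/s) or (distance of jar_c from where it was at the start of the episode below 0.04 m and angle between jar_c's own z axis and vertical below 0.1 rad and linear speed of jar_c below 0.02 m/s))); the robot touches nothing.
It fails at once if a jar is tipped more than 35 degrees (angle between any of jar_a, jar_b, jar_c's own z axis and vertical above 0.61 rad).
It fails at once if a jar is dropped or knocked: it moves faster than 0.6 m/s while the fingers do not hold it (a fall of about 2 cm) ((linear speed of jar_a above 0.6 m/s and contact force between the fingers and jar_a below 0.1 N) or (linear speed of jar_b above 0.6 m/s and contact force between the fingers and jar_b below 0.1 N) or (linear speed of jar_c above 0.6 m/s and contact force between the fingers and jar_c below 0.1 N)).
It fails at once if a bystander (cast, dish, tape, spatula, dropper bottle) is moved more than 30 mm (distance of any of cast, dish, tape, spatula, drops from where it was at the start of the episode above 0.03 m).
It also fails if it takes over 67 s, if anything falls off the work surface, if the arm or the gripper's body presses on something with over 40 N, if the wrist force passes 120 N, or if a joint passes its speed limit or range.

ROBOT

A 6-joint arm with a two-finger parallel gripper is mounted at the origin on the work surface. World frame = base frame: x ahead of the robot, y to its left, z up, the work surface at z = 0. Lengths are in mm, angles in rad, forces in N, time in s.
With the tool pointing down it reaches from about 350 to 975 mm from the base axis. Payload 7.1 kg.
Tool frame: the origin (TCP) lies on the front face of the gripper's body, between the roots of the fingers; the fingertips stand 80 mm ahead of it and the grasp point (between the pads) lies 61 mm ahead of it (env.tips_ahead is the distance from the TCP to the fingertips, in mm); z points along the fingers, y is the line along which they close (so a half turn about z gives the same grasp; the last joint's range is limited). The gripper opens to 88 mm and grips with 3 to 60 N. Pads are 20 mm wide; open, the fingers measure 115 mm over their backs; the gripper's body (75 mm by 178 mm) begins 61 mm behind the grasp point.
Start: joints at [1.158, 0.423, 1.63, -0, 1.089, -0.019], TCP at [239.781, 577.157, 302.675] pointing down, gripper open.
Joint ranges: [-3, 3], [-0.9, 2.11], [0.09, 2.58], [-1.31, 4.45], [0.11, 2.69], [-2.54, 2.54]. Speed limits (rad/s): [2.39, 2.39, 3.01, 3.14, 3.14, 3.14].

INTERFACE

Orientations are given as a unit quaternion [x, y, z, w].
In Python, from station import env, set_gripper, viewer, workorder gives the robot as it stands. Calls block until the motion is done:
- env.reach(position, orientation): joint-space move of the TCP to a pose.
- env.move_l(position, rot=None, rate=150, f_stop=None): straight line of the TCP; rot=None keeps the orientation; rate is the mean speed in mm/s. With f_stop (N) it stops when the force on the tool has changed by that much, and returns True; else False.
- env.move_joints(angles): joint-space move.
- set_gripper(opening): finger opening in mm; the grip force is fixed at half the most; returns when the fingers have stopped.
- env.hold(seconds).
- env.ik(position, orientation): joint angles nearest the present ones, or None.
- env.read_state(): the state.
- viewer.camera(name): name is "scene" or "side" or "wrist"; returns the picture (420x560x3 uint8, blue, green, red); there is no depth.
- viewer.camera_params(name): a dict with "fx", "fy", "cx", "cy" (pixels), "pose" (4x4, takes a point from camera to world coordinates); the wrist camera has in their place "tool_from_camera" (4x4, takes a point from camera to tool coordinates, whose origin is the TCP and whose axes are the flange's). Camera axes: x right, y up, looking along -z (the intrinsics and any distortion apply to the point x, -y, -z); pixel columns grow to the right and rows downward; lengths in mm; the calibration is good to about 2 mm. A picture is of the moment at which its call begins: read the wrist's pose just before it. camera_params takes no time and is no camera call.
A pose or a line that the arm cannot do raises env.IKError and nothing moves.
- workorder.sign_off(): hands the job in; it is judged then, once.
The state is a dict: "time_s": time; "qpos": joint angles; "dq": joint speeds; "tau": joint torques, N m; "tool_pos": TCP position; "orientation": TCP orientation; "force": force on the tool from outside, world axes, zero at the start; "wrist_torque": the same for the moment, N m; "width": finger opening in mm; "grip_force": force on a finger pad.
Only numpy, scipy, OpenCV 4.12 (cv2) and the standard library are available. Lean on these libraries where they do the work, as an engineer would, in place of code of your own. Each camera call takes 0.05 s, during which the arm holds its last target. There are 200 camera calls.

## Working session

There is one attempt and no reset: what is moved stays moved. The work goes in short steps, each a Python script; the robot and the scene stay as the last script left them, time stands still between calls to the robot, and variables do not carry over. Pictures are saved under pics/ and viewed, at most 10 in all, crops included, and the job is handed in when it is done.

```bash
ls; mkdir -p pics; python3 - <<'E'
from station import env, viewer
import cv2
for n in("scene","side"):
    cv2.imwrite(f"pics/{n}0.png",viewer.camera(n)); p=viewer.camera_params(n); print(n,p)
print(viewer.camera_params("wrist"));s=env.read_state();print(s["time_s"],s["orientation"],s["force"])
E
```

```text
pics
scene {'fx': 397.9238019795085, 'fy': 397.9238019795085, 'cx': 283.76853473227646, 'cy': 211.3388175871056, 'pose': array([[-6.67031580e-02, -6.49864950e-01,  7.57117055e-01,
         1.21250877e+03],
       [ 9.97757150e-01, -3.91854294e-02,  5.42694361e-02,
         5.41777873e+01],
       [-5.59984746e-03,  7.59038898e-01,  6.51021192e-01,
         5.64452562e+02],
       [ 0.00000000e+00,  0.00000000e+00,  0.00000000e+00,
         1.00000000e+00]])}
side {'fx': 458.1847156273967, 'fy': 458.1847156273967, 'cx': 282.20054073276395, 'cy': 216.58022700842295, 'pose': array([[ 9.10340163e-01,  3.01295378e-01, -2.83728539e-01,
         2.83847981e+02],
       [-4.13767256e-01,  6.48010201e-01, -6.39436813e-01,
        -6.18293071e+02],
       [-8.80036881e-03,  6.99502591e-01,  7.14575873e-01,
         7.42300377e+02],
       [ 0.00000000e+00,  0.00000000e+00,  0.00000000e+00,
         1.00000000e+00]])}
{'fx': 319.9115950167536, 'fy': 319.9115950167536, 'cx': 275.98200541807506, 'cy': 212.2727634319998, 'tool_from_camera': array([[-1.58349848e-04,  9.65864270e-01,  2.59048619e-01,
         6.99265958e+01],
       [ 9.99999946e-01,  2.27889739e-04, -2.38413611e-04,
        -2.02717819e-02],
       [-2.89309710e-04,  2.59048567e-01, -9.65864253e-01,
        -8.17560110e+01],
       [ 0.00000000e+00,  0.00000000e+00,  0.00000000e+00,
         1.00000000e+00]])}
0.1 [ 1.95646941e-01  9.80674157e-01 -6.70406367e-04 -1.51166678e-04] [ 0.77886625 -0.01819634  0.06415673]
```

View pics/scene0.png

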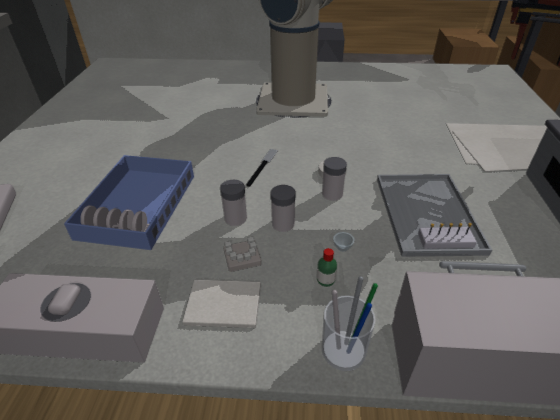

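View pics/side0.png

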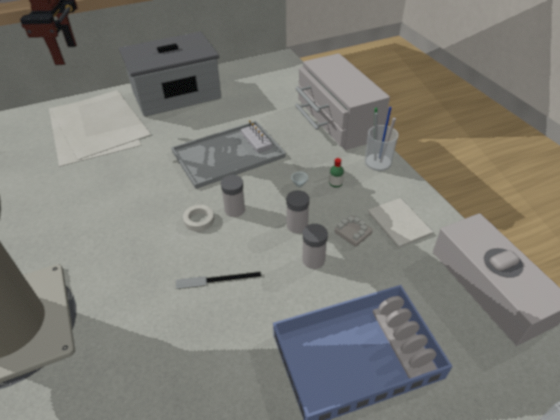

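```bash
python3 - <<'E'
import cv2
a=cv2.imread("pics/scene0.png")[145:285,205:365];cv2.imwrite("pics/sc.png",cv2.resize(a,None,fx=4,fy=4,interpolation=cv2.INTER_CUBIC))
a=cv2.imread("pics/side0.png")[165:275,170:370];cv2.imwrite("pics/sd.png",cv2.resize(a,None,fx=4,fy=4,interpolation=cv2.INTER_CUBIC))
E
```

```text
(no output)
```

View pics/sc.png

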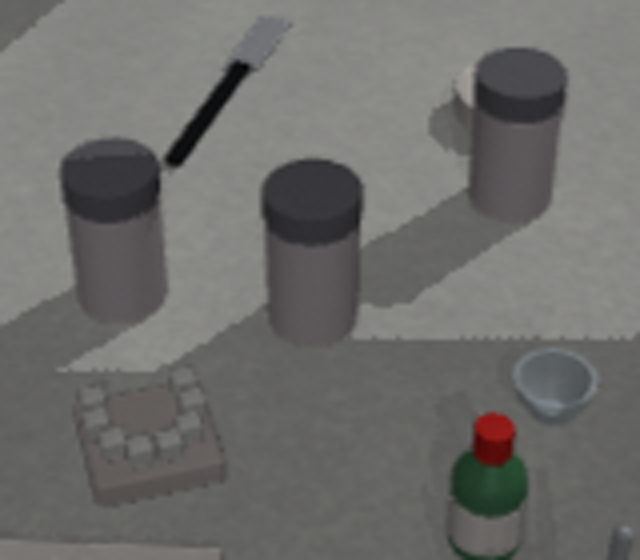

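View pics/sd.png

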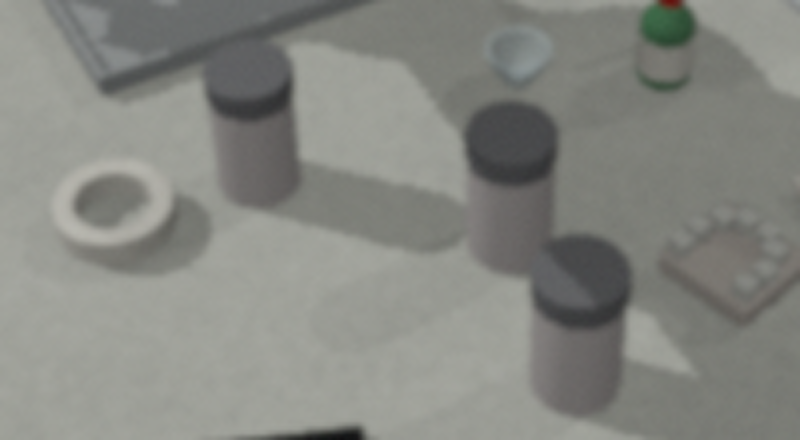

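```bash
cat > geo.py <<'E'
import numpy as np
from station import env, viewer
def onplane(name,uv,z):
    p=viewer.camera_params(name);T=p["pose"];uv=np.atleast_2d(uv).astype(float)
    d=np.c_[(uv[:,0]-p["cx"])/p["fx"],-(uv[:,1]-p["cy"])/p["fy"],-np.ones(len(uv))]@T[:3,:3].T
    return (T[:3,3]+d*((z-T[2,3])/d[:,2])[:,None])[:,:2]
E
python3 - <<'E'
from geo import *
np.set_printoptions(precision=1,suppress=True)
c=lambda a,o:(np.array(a)+.5)/4-.5+o
print("scene",onplane("scene",c([(111,171),(312,192),(521,76)],[205,145]),86))
print("side",onplane("side",c([(581,271),(512,135),(249,70)],[170,165]),86))
for n,q,z in[("scene",[(377,178),(446,174),(485,247),(405,255)],15),("side",[(173,154),(252,124),(286,156),(185,182)],15),
 ("scene",[(126,158),(194,163),(150,242),(73,232)],45),("side",[(399,290),(275,328),(304,415),(447,350)],45)]:
    w=onplane(n,q,z);print(n,w.tolist(),w.mean(0))
print("others scene: dish,cast,drops top,tape",onplane("scene",c([(555,372),(145,420)],[205,145]),26),onplane("side",c([(518,52),(735,250),(112,200)],[170,165]),22),onplane("scene",[(328,252)],75))
E
```

```text
scene [[589.2 -92.6]
 [600.2   8.3]
 [492.7 113.2]]
side [[584.1 -96.7]
 [595.6   3.8]
 [488.8 110.1]]
scene [[440.51558424524285, 218.63555531632085], [414.5996400144977, 383.4582843655517], [654.8870666505616, 399.5940347892536], [685.3600819090846, 243.8009055218976]] [548.8 311.4]
side [[411.0690091333612, 356.1255886802212], [645.3094085429343, 394.75644377400454], [670.916597147776, 225.3475787366457], [408.76777397298315, 237.07850131232146]] [534.  303.3]
scene [[435.99392457136264, -377.96907029546213], [447.59767124217205, -210.52362938915735], [709.9437947585899, -229.66290890276008], [692.6198618198903, -384.6148836131689]] [ 571.5 -300.7]
side [[677.1310122050945, -256.4619544632577], [438.48021629227816, -233.3105369451626], [418.4985073143856, -385.9832192653701], [679.9534285946593, -389.8141856312345]] [ 553.5 -316.4]
others scene: dish,cast,drops top,tape [[657.  129.2]
 [700.9 -63.5]] [[660.8 128.2]
 [695.3 -67. ]
 [402.5 110.7]] [[743.9  94.9]]
```

```bash
cat >> geo.py <<'E'
from station import set_gripper, workorder
from scipy.spatial.transform import Rotation as Ro
def q(xy):
    f=np.arctan2(xy[1],xy[0]);s,c=np.sin(f),np.cos(f)
    return Ro.from_matrix([[-s,c,0],[c,s,0],[0,0,-1]]).as_quat()
def P(xy,z): return [float(xy[0]),float(xy[1]),float(z)]
fz=lambda: np.mean([(env.hold(.1),env.read_state()["force"])[1] for _ in range(5)],0)
def heft(xy):
    set_gripper(86)
    env.reach(P(xy,245),q(xy)); env.move_l(P(xy,131),rate=120,f_stop=8)
    f0=fz(); set_gripper(30); s=env.read_state(); print("width",s["width"],"grip",s["grip_force"],"pos",s["tool_pos"])
    env.move_l(P(xy,143),rate=30); env.hold(.3); d=fz()-f0
    print("dF",d,"t",env.read_state()["time_s"]); return -d[2]/9.81*1000
def put(xy,floor):
    hit=env.move_l(P(xy,131+floor-3),rate=25,f_stop=3); print("hit",hit,env.read_state()["tool_pos"])
    set_gripper(86); p=env.read_state()["tool_pos"]; env.move_l(P(p,245),rate=150)
def carry(xy0,xy,floor):
    env.move_l(P(xy0,265),rate=120); env.move_l(P(xy,265),rot=q(xy),rate=200)
    env.move_l(P(xy,145+floor),rate=120); put(xy,floor)
J=dict(L=(587,-95),M=(598,6),R=(491,112)); TRAY=(515,304); BASK=(533,-306)
E
python3 - <<'E'
from geo import *
print(heft(J["R"]))
E
```

```text
width 49.43414676412496 grip 29.993703234940767 pos [490.38016317 111.86088122 130.88129539]
dF [ 0.16606589 -0.06983468 -6.05398213] t 5.9
617.12356085417
```

```bash
python3 - <<'E'
from geo import *
print(fz(), env.read_state()["width"])
carry(J["R"],TRAY,4)
m=heft(J["L"]); print(m)
E
```

```text
[-0.12623878  0.07647255 -6.34407048] 49.602376416180334
hit True [514.70690972 303.86237472 134.68697222]
width 49.14231910509413 grip 29.99992898432538 pos [586.88677963 -94.97798915 130.9248903 ]
dF [-0.13563437  0.24548395 -1.48561911] t 17.3333
151.4392566094762
```

```bash
python3 - <<'E'
from geo import *
import cv2
carry(J["L"],BASK,4)
env.reach(P((450,-150),350),q((450,-150)))
env.hold(.5);print(env.read_state()["time_s"])
cv2.imwrite("pics/end.png",viewer.camera("side"));cv2.imwrite("pics/end2.png",viewer.camera("scene"))
E
```

```text
hit True [ 532.76890895 -305.85212607  134.74302838]
24.3917
```

View pics/end2.png

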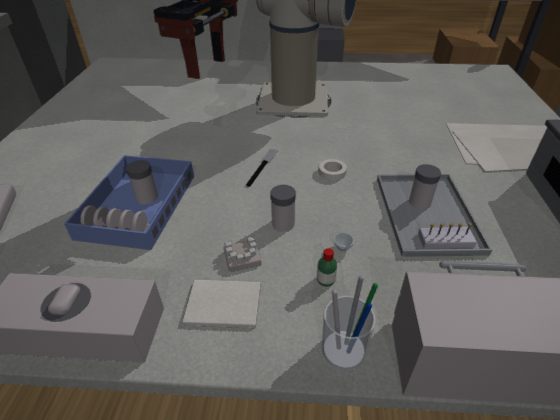

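View pics/end.png

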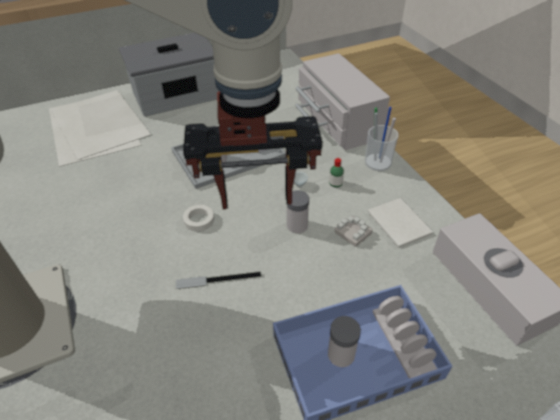

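The scene view shows one jar upright in the basket near (143,180) and one upright in the tray near (425,188). The middle jar at (283,208) and the bystanders have not moved, and the gripper is clear of everything.

```bash
python3 -c "
from station import workorder
print(workorder.sign_off())"
```

```text
the job is handed in; nothing more can be done
None
```

I handed the job in at about 24 s of robot time: the full jar (measured about 620–650 g) is upright on the tray, the empty one (about 150 g) is upright in the basket, and the third was left untouched as the part-used one without being hefted.

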